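Clamp a model wagon in the quick-release repair vise

ROBOT

A 7-joint arm with a two-finger parallel gripper is mounted at the origin on the work surface. World frame = base frame: x ahead of the robot, y to its left, z up, the work surface at z = 0. Lengths are in m, angles in degrees, forces in N, time in s.
With the tool pointing down it reaches from about 0.425 to 0.8 m from the base axis. Payload 8.3 kg.
Tool frame: the origin (TCP) lies between the finger pads; the fingertips stand 19 mm ahead of it and the grasp point (between the pads) is the TCP (robot.tip_extent is the distance from the TCP to the fingertips, in m); x points along the fingers, y is the direction in which the jaws open and shut, and the axes are right-handed (so a half turn about x gives the same grasp; the last joint's range is limited). The gripper opens to 85 mm and grips with 20 to 120 N. Pads are 22 mm wide; open, the fingers measure 114 mm over their backs; the gripper's body (76 mm by 85 mm) begins 54 mm behind the grasp point. The pads swing forward as they close: fully open they stand 13 mm farther back than shut.
Start: joints at [61.312, 21.967, 0.94, 78.501, -0.361, 79.538, -2.664], TCP at [0.265, -0.566, 0.25] pointing down, gripper open.
Joint ranges: [-169.22, 169.22], [-14.56, 117.87], [-87.37, 89.26], [10.42, 133.3], [-82.24, 262.24], [0.94, 117.77], [-172.7, 172.7]. Speed limits (degrees/s): [136.94, 136.94, 172.46, 172.46, 180, 180, 180].

INTERFACE

Orientations are given as [roll, pitch, yaw] about the fixed x, y, z axes, in that order (R = Rz(yaw) Ry(pitch) Rx(roll)).
In Python, from cell import robot, optics, order gives the robot as it stands.
- The arm moves only by the tool servo_tool, never from a script. Its argument "deltas" is one flat list of numbers, 7 for each row, row after row: the shift along the world's x, y, z in mm, then the turn, a rotation vector about the world's x, y, z in degrees, then the finger opening in mm, from 0 to 85.4. A call has 1 to 10 rows; each row is the pose to reach, as a shift and turn from the pose commanded when the call began; what a row does not reach only later rows make up. A row lasts 1/8 s, in which the tool goes at most 62.5 mm and 10.7 degrees, less where a joint would pass 70% of its speed; a pose out of reach is approached as far as the arm can. A call with a gripper value outside its range is refused whole. The fingers move at their own pace and stop on an object; "newtons" is the grip in N (left out, the last holds). Time passes only in rows, so rows that repeat a pose let the fingers close. It gives the time, the measured TCP pose, the force and the opening at its end, in the units of the state.
- robot.observe(): the state, without advancing time (a new reading comes with each control period).
- optics.get_image(name): name is "scene" or "top" or "wrist"; returns (picture, depth): 400x640x3 uint8, red, green, blue; 400x640 float32, m along the optical axis (not along the pixel's ray), 0 where there is no reading.
- optics.camera_model(name): a dict with "vfov" (degrees; the focal length in pixels is half the picture's height over the tangent of half this angle, whatever the lens; pixels are square), "cx", "cy" (the principal point, pixels), "R" (3x3) and "t" (3): a world point X has camera coordinates R X + t. Camera axes: x right, y down, z forward; pixel columns grow to the right and rows downward; lengths in m; the calibration is good to about 2 mm. A picture is of the moment at which its call begins: read the wrist's pose just before it. camera_model takes no time and is no camera call; for the wrist camera it gives the pose at the moment of the call.
- order.sign_off(): hands the job in, once; it reports no verdict.
The state is a dict: "time_s": time; "joint_positions": joint angles; "joint_velocities": joint speeds; "tau": joint torques, N m; "position": TCP position; "eef_rot": TCP orientation; "force": force on the tool from outside, world axes, zero at the start; "ft_torque": the same for the moment, N m; "opening": finger opening in m.
Only numpy, scipy, OpenCV 4.12 (cv2) and the standard library are available. Lean on these libraries where they do the work, as an engineer would, in place of code of your own. Each camera call takes 0.05 s, during which the arm holds its last target.

TASK

A model wagon stands loose in the open repair vise. Press the vise's quick-release lever and, keeping it down, gently slide the jaw up until it has pushed the wagon snug against the fixed jaw; let the lever come back up, then turn the crank down to screw the vise firmly tight on the wagon, so that it cannot shift but is not crushed, and let go. Leave the other things on the table where they are.

Things in the scene. Friction and masses are not known exactly. Their poses are not given: they have to be found in the camera images.
- vise: steel bench vise bolted to the table, 275 x 90 mm, bed (two flat rails) 32 mm high. Origin: under the bed on the table. Its x axis is the closing direction (from the moving jaw to the fixed jaw), y points to the side on which the lever's pad and the crank grip stand out, z up.
- fixed_jaw: the vise's fixed steel jaw, 90 mm wide along y, top 78 mm above the table. Origin: centre of its steel face, 55 mm above the table; axes as the vise's. On it sits a wooden liner board 88 mm wide, packed out with shims: the clamping face stands 6 to 18 mm in front of the steel (it differs each time and is not measured), so only the feel tells when the wagon has come home against it.
- jaw: the moving jaw, 90 mm wide, wood-lined, top 78 mm above the table, carried by the carriage. Origin: centre of its clamping face, 55 mm above the table; axes as the vise's. With the wagon snug it stands 52 to 64 mm from the fixed jaw's origin. The crank moves it 3.2 mm per rad out of the carriage; once it bears, the clamping force grows by roughly 80 N per mm.
- carriage (a joint): slide of the carriage (steel block 58 x 70 mm, top 73 mm above the table, carries jaw, lever and crank) along the vise's x, in m: 0 fully open, grows as the vise closes, 0.078 at most. With the lever up the half-nut locks it at any place; with the lever fully down it slides stiffly, with about 8 N pushed on the pad's lip (1 to 2 N more while the jaw moves the wagon).
- lever (a joint): quick-release lever, in rad: near 0 up (half-nut engaged), 0.25 pressed to its stop. Sprung: it starts to move at a few N of downward push on its pad, needs about 8 N at 0.15 and 9.5 N at the stop; the half-nut is fully free from about 0.12, so press the pad down 13 to 17 mm. It comes back up by itself.
- lever_pad (a point): centre of the top of the lever's pad, 89 mm above the table when up: a flat steel plate 56 mm along the vise's x by 45 mm along y, with 13 mm high lips at its two ends in x (46 mm between them), so that a fingertip in it can press down and push the carriage along x. The lever's pivot lies 85 mm away in -y, parallel to the vise's x; the pad sinks about 8.5 mm per 0.1 rad.
- crank (a joint): screw crank, in rad: 0 at the start (arm 30 degrees above level, on the vise's +y side), grows as the grip is pressed down (tightening), 1.2 at most. Stiff: 0.24 N m turn it freely (some 4.5 N pressed down on the grip), plus 0.0032 N m per N of clamping force: about 6 N on the grip means 40 N of clamping, 7 N means 55 N, 8 N means 80 N. It stays where it is left.
- crank_grip (a point): middle of the crank's grip, a free-spinning steel sleeve 18 mm thick and 38 mm long lying along the vise's x, at the end of the 65 mm crank arm; at the start 32 mm up and 56 mm to +y from the screw's axis.
- crank_axis (a point): point on the screw's axis (parallel to the vise's x, 55 mm above the table) in the plane of the grip's middle.
- wagon: open freight wagon with a load, 46 mm wide (x, between the jaws), 130 mm long (y), 48 mm high without the load, about 0.2 kg, loose on the vise's bed, 4 to 26 mm from the fixed jaw's liner, not quite square. Origin: centre of its underside. It slides at 1 to 2 N; firmly tight from about 30 N of clamping; crushed above 90 N, and damaged if the jaw pushes it with over 15 N while the lever is down.
- van: bystander: covered wagon, 44 x 120 x 62 mm, origin at its underside
- mug: bystander: steel mug, 76 mm across, 92 mm high, origin at its underside
- driver: bystander: screwdriver lying on the table
- phone: bystander: phone, 75 x 150 x 9 mm, lying flat
- glue: bystander: glue bottle, 44 mm across, 110 mm high, origin at its underside
- track: bystander: short piece of track, 50 x 110 x 11 mm, lying flat
- oilcan: bystander: small oil can with a spout, 52 mm across, 85 mm high, origin at its underside

How it is judged:
By the outcome, as a careful person would: the job done as asked, in the order asked, and still so for the second after the job is handed in, with the robot touching nothing.
It also fails if it takes over 45 s, if anything falls off the work surface, if the arm or the gripper's body presses on something with over 40 N, if the wrist force passes 120 N, or if a joint passes its speed limit or range.

## Working session

There is one attempt and no reset: what is moved stays moved. The work goes in short steps, Python scripts to look and compute and a tool call to move; the robot and the scene stay as the last step left them, time stands still between calls to the robot, and variables do not carry over. Pictures are saved under pics/ and viewed, and the job is handed in when it is done.

Besides the shell and the picture viewer there is one more tool, called after "Request:" as a command line: name --argument value ..., lists and objects as JSON in quotes. servo_tool: Moves the arm, as the interface text tells. Its arguments: {"type":"object","properties":{"deltas":{"type":"array","items":{"type":"number"}},"newtons":{"type":"number"}},"required":["deltas"]}

```bash
mkdir -p pics; python3 - <<'E'
from cell import robot, optics, order
import cv2,numpy as np
print(robot.observe(), robot.tip_extent)
for n in ["scene","top"]:
    p,d=optics.get_image(n); m=optics.camera_model(n)
    cv2.imwrite(f"pics/{n}0.png",p[:,:,::-1]); np.savez(f"{n}0.npz",p=p,d=d,**{k:np.array(v) for k,v in m.items()})
    print(n,m)
E
```

```text
{'time_s': 0.0, 'joint_positions': array([61.31106369, 22.01542965,  0.93928086, 78.56157029, -0.36168952,
       79.53684159, -2.66666452]), 'joint_velocities': array([ 0.06659563,  0.04057805, -0.0518091 , -0.10397368,  0.018239  ,
        0.08125429,  0.01120851]), 'tau': array([-6.24524801e-04, -6.27589917e+01,  8.44147615e-01, -3.71823907e+01,
        1.67754886e-02,  1.41932504e-02, -4.55654160e-06]), 'position': array([ 0.26480845, -0.56562039,  0.24927497]), 'eef_rot': array([-89.12219838,  89.88898189, 115.96290103]), 'force': array([ 0.73604633,  0.55788628, -0.24428136]), 'ft_torque': array([ 0.00427588, -0.03543346, -0.00263555]), 'opening': 0.0850496720613359} 0.019
scene {'vfov': 52.67986460265324, 'cx': 321.7045523313986, 'cy': 203.67487272879757, 'R': array([[ 0.322597  ,  0.9464343 ,  0.01390273],
       [ 0.61332772, -0.19782346, -0.76465351],
       [-0.72094403,  0.25520186, -0.64429164]]), 't': array([-0.2040268 , -0.22951347,  1.58917814])}
top {'vfov': 50.92477426600131, 'cx': 324.481122116303, 'cy': 198.63872724779884, 'R': array([[ 0.0175731 , -0.99981585,  0.0077102 ],
       [-0.99640385, -0.01815137, -0.08276415],
       [ 0.08288886, -0.00622805, -0.99653934]]), 't': array([0.01281464, 0.50759176, 1.2225009 ])}
```

View pics/scene0.png

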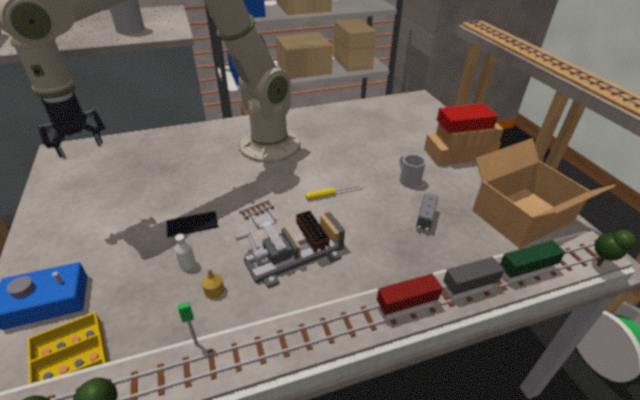

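View pics/top0.png

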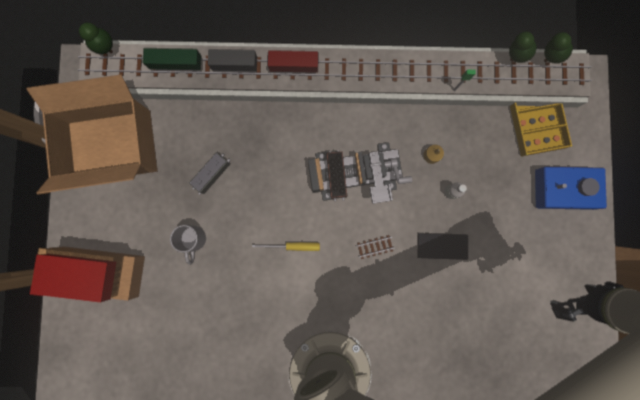

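The vise is at about (365,172) in the top view, with the fixed jaw on its left (world +y), so the vise's y axis points toward the robot. I'll zoom in next.

```bash
cat > h.py <<'E'
import numpy as np,cv2
def load(f):
    z=np.load(f); return z
def cloud(z):
    p,d=z['p'],z['d']; f=200/np.tan(np.radians(float(z['vfov'])/2))
    v,u=np.mgrid[0:400,0:640]
    c=np.stack([(u-float(z['cx']))/f*d,(v-float(z['cy']))/f*d,d],-1)
    X=(c-z['t'])@z['R']
    X[d==0]=np.nan
    return X
def proj(z,X):
    f=200/np.tan(np.radians(float(z['vfov'])/2))
    c=np.asarray(X)@z['R'].T+z['t']; return c[...,:2]/c[...,2:]*f+[float(z['cx']),float(z['cy'])]
E
python3 - <<'E'
from h import *
t=load('top0.npz'); X=cloud(t)
print(np.nanmedian(X[300:330,450:520,2]))
cv2.imwrite('pics/tc.png',cv2.resize(t['p'][135:210,300:420,::-1],None,fx=6.5,fy=6.5,interpolation=cv2.INTER_CUBIC))
h=X[135:210,300:420,2]
cv2.imwrite('pics/th.png',cv2.applyColorMap(cv2.resize(np.nan_to_num(np.clip(h/0.12*255,0,255)).astype(np.uint8),None,fx=6.5,fy=6.5,interpolation=cv2.INTER_NEAREST),cv2.COLORMAP_JET))
s=load('scene0.npz')
cv2.imwrite('pics/sc.png',cv2.resize(s['p'][190:290,225:360,::-1],None,fx=5.8,fy=5.8,interpolation=cv2.INTER_CUBIC))
E
```

```text
-1.1501231363089798e-05
```

View pics/tc.png

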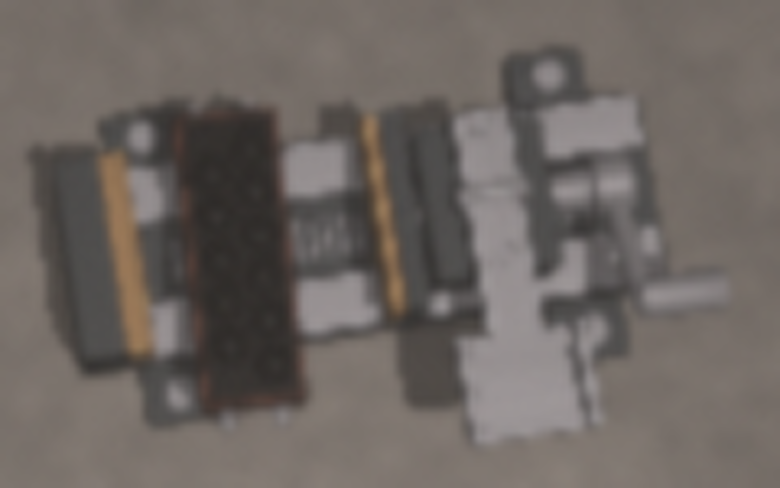

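View pics/th.png

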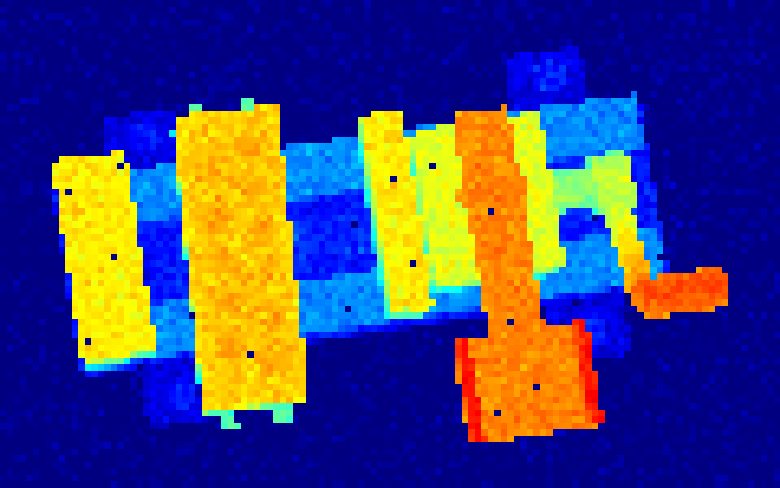

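View pics/sc.png

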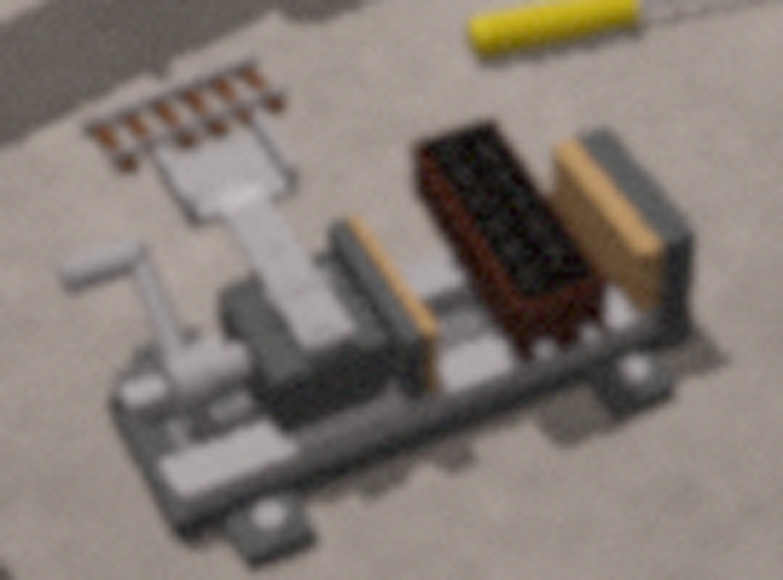

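The crop shows the pad at about (530,385), the grip at (685,290), the moving jaw's face at (375,215), the wagon at (245,260) and the fixed liner at (125,255). I'll turn these into positions.

```bash
python3 - <<'E'
from h import *
t=load('top0.npz'); X=cloud(t)
def reg(x0,x1,y0,y1,zlo,zhi):
    a=X[135+int(y0/6.5):135+int(y1/6.5),300+int(x0/6.5):300+int(x1/6.5)].reshape(-1,3)
    return a[(a[:,2]>zlo)&(a[:,2]<zhi)]
def rect(n,P):
    r=cv2.minAreaRect((P[:,:2]*1000).astype(np.float32)); b=cv2.boxPoints(r)
    print(n,'c',np.round(r[0],1),'size',np.round(r[1],1),'ang',round(r[2],2),'z',np.round(np.median(P[:,2])*1000,1),len(P)); 
    return r
rect('pad',reg(440,620,320,450,.08,.12))
rect('padflat',reg(475,580,340,450,.08,.094))
rect('arm',reg(455,540,100,330,.08,.12))
rect('grip',reg(635,740,260,320,.07,.12))
rect('wagon',reg(175,310,90,420,.055,.1))
rect('fixed',reg(50,160,150,370,.065,.09))
rect('jaw',reg(360,412,105,320,.07,.09))
P=reg(635,740,260,320,.08,.12);print(np.round(P.mean(0)*1000,1),P[:,2].max())
P=reg(590,635,150,190,.05,.09);print('crank hub',np.round(np.median(P,0)*1000,1))
E
```

```text
pad c [ 521.9 -133.4] size [51.1 56.8] ang 9.67 z 90.2 356
padflat c [ 516.2 -134.5] size [42.5 43. ] ang 1.64 z 89.4 229
arm c [ 591.5 -120.2] size [95.6 28.8] ang 8.7 z 89.4 296
grip c [ 559.7 -200.1] size [40.8 23.1] ang 83.27 z 94.1 100
wagon c [575.4 -10.2] size [140.9  46.1] ang 6.76 z 81.5 762
fixed c [573.1  49.3] size [89.4 32.8] ang 9.92 z 76.9 360
jaw c [595.1 -74.5] size [86.8 17.8] ang 1.1 z 76.9 153
[ 559.9 -198.5   93.4] 0.09933694761462038
crank hub [ 615.6 -173.1   66.8]
```

```bash
python3 - <<'E'
from h import *
from cell import robot
from scipy.spatial.transform import Rotation as Ro
s=robot.observe(); R=Ro.from_euler('xyz',s['eef_rot'],degrees=True).as_matrix(); print(R.round(3))
ex=np.array([-.1685,.9857,0]);ey=np.array([-.9857,-.1685,0])
for y in (ey,-ey,ex,-ex):
    x=np.array([0,0,-1.]); D=np.stack([x,y,np.cross(x,y)],1)
    print(Ro.from_matrix(D@R.T).as_rotvec(degrees=True).round(2))
t=load('top0.npz');X=cloud(t).reshape(-1,3)*1000
def prof(v0,v1,z0,z1):
    v=X@ey;u=X@ex;m=(v>v0)&(v<v1)&(X[:,2]>z0)&(X[:,2]<z1)&(u>-340)&(u<0)
    h,e=np.histogram(u[m],np.arange(-340,0,2)); print([(int(a),int(b)) for a,b in zip(e,h) if b])
prof(-600,-550,70,85)   # over jaw
c=[[519,-134,89],[560,-200,96]]
for p in c: print(np.dot(p,ex),np.dot(p,ey))
prof(-512,-470,84,93);prof(-512,-470,96,110)
E
```

```text
[[-0.001  0.424 -0.906]
 [ 0.002 -0.906 -0.424]
 [-1.    -0.002  0.   ]]
[-1.0000e-01  5.0000e-02 -1.0538e+02]
[-5.000e-02 -1.000e-01  7.462e+01]
[ 5.0000e-02 -1.4000e-01  1.6462e+02]
[ -0.09  -0.03 -15.38]
[(-282, 3), (-280, 3), (-278, 2), (-276, 1), (-274, 6), (-272, 1), (-248, 6), (-246, 10), (-244, 11), (-242, 8), (-240, 12), (-238, 10), (-236, 7), (-226, 2), (-218, 1), (-212, 1), (-210, 6), (-208, 10), (-206, 10), (-204, 10), (-202, 14), (-200, 10), (-198, 9), (-196, 10), (-194, 7), (-192, 10), (-188, 8), (-186, 12), (-184, 12), (-182, 12), (-180, 11), (-178, 16), (-176, 11), (-174, 10), (-172, 14), (-170, 6), (-132, 5), (-130, 10), (-128, 11), (-126, 13), (-124, 10), (-122, 12), (-120, 6), (-118, 10), (-116, 8), (-114, 12), (-112, 12), (-110, 8), (-108, 10), (-106, 10), (-104, 8), (-102, 9), (-100, 8), (-98, 9), (-96, 10), (-94, 12), (-92, 12), (-90, 11), (-88, 11), (-86, 9), (-84, 1), (-66, 3), (-64, 11), (-62, 13), (-60, 13), (-58, 12), (-56, 12), (-54, 12), (-52, 11), (-50, 12), (-48, 13), (-46, 12), (-44, 12), (-42, 14), (-40, 13), (-38, 11), (-36, 12), (-34, 14), (-32, 2)]
-219.5353 -488.9993
-291.5 -518.2919999999999
[(-312, 1), (-308, 1), (-306, 1), (-302, 1), (-296, 1), (-292, 1), (-286, 1), (-282, 2), (-280, 1), (-278, 1), (-244, 5), (-242, 12), (-240, 9), (-238, 9), (-236, 11), (-234, 13), (-232, 9), (-230, 9), (-228, 11), (-226, 7), (-224, 6), (-222, 13), (-220, 10), (-218, 12), (-216, 9), (-214, 11), (-212, 11), (-210, 8), (-208, 9), (-206, 12), (-204, 6), (-202, 11), (-200, 9), (-192, 6), (-118, 1), (-114, 2), (-112, 1), (-110, 1), (-98, 1), (-96, 1), (-94, 1)]
[(-248, 6), (-246, 14), (-244, 11), (-198, 3), (-196, 8), (-194, 12), (-192, 7)]
```

Request:
servo_tool --deltas '[28, 48, 0, 0, 0, 8.3, 0, 56, 96, 0, 0, 0, 16.6, 0, 85, 145, 0, 0, 0, 24.9, 0, 113, 193, 0, 0, 0, 33.2, 0, 141, 241, 0, 0, 0, 41.5, 0, 169, 289, 0, 0, 0, 49.8, 0, 197, 337, 0, 0, 0, 58, 0, 226, 386, -15, 0, 0, 66.3, 0, 254, 434, -45, 0, 0, 74.6, 0, 254, 434, -90, 0, 0, 74.6, 0]'

```text
time_s: 1.35
position: [0.5217, -0.1264, 0.1605]
eef_rot: [105.3, 89.8, 25.6]
force: [0.2, -0.6, -0.3]
opening: -0.0001
```

Request:
servo_tool --deltas '[0, 0, 0, 0, 0, 0, 0, 0, 0, 0, 0, 0, 0, 0, 0, 0, 0, 0, 0, 0, 0]'

```text
time_s: 1.72
position: [0.5198, -0.1332, 0.1623]
eef_rot: [59.1, 89.8, -21.3]
force: [0.2, -0.2, -0.1]
opening: 0.0001
```

```bash
python3 - <<'E'
from h import *
from cell import robot,optics
s=robot.observe();print(s['time_s'],s['position'],s['eef_rot'],s['force'],s['opening'],s['joint_velocities'].round(1))
m=optics.camera_model('wrist');p,d=optics.get_image('wrist')
cv2.imwrite('pics/w1.png',p[:,:,::-1]);np.savez('w1.npz',p=p,d=d,**m)
p,d=optics.get_image('scene');cv2.imwrite('pics/s1.png',cv2.resize(p[140:290,200:400,::-1],None,fx=4,fy=4,interpolation=cv2.INTER_CUBIC))
E
```

```text
1.725 [ 0.51983425 -0.13318688  0.16232749] [ 59.13644785  89.8242336  -21.2879169 ] [ 0.17857379 -0.21693459 -0.06439164] 9.088966419056094e-05 [-0.  -0.  -0.2  0.3  0.1 -0.4 -0.1]
```

View pics/w1.png

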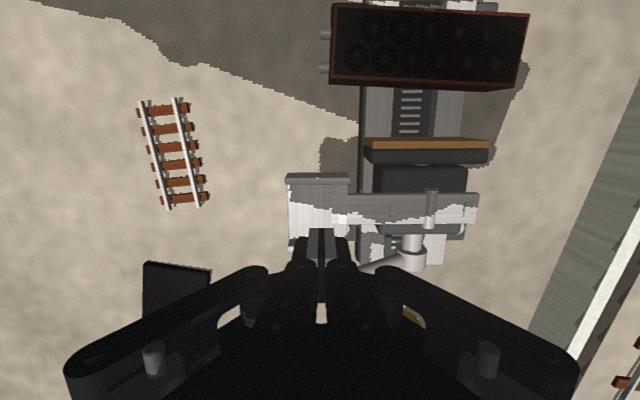

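View pics/s1.png

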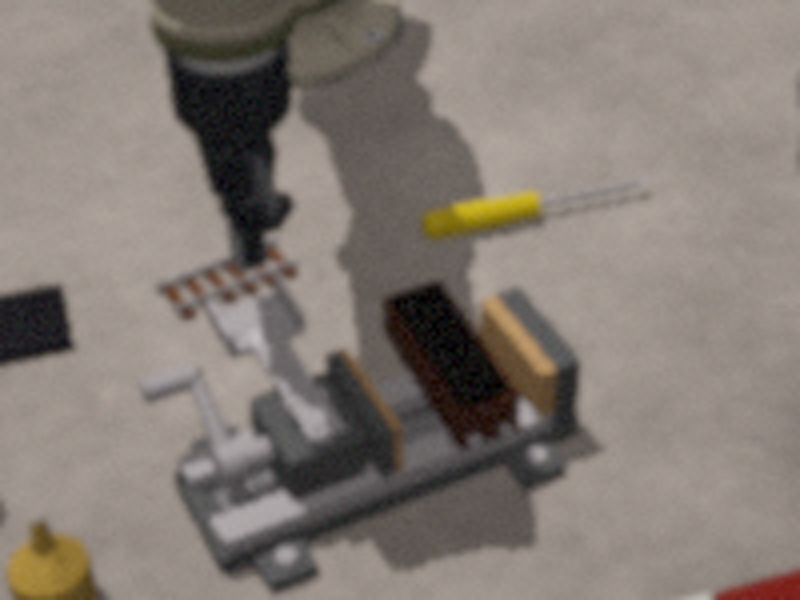

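The closed fingers are over the pad, and its centre lines up with them. Now I'll go down.

Request:
servo_tool --deltas '[0, 0, -20, 0, 0, 0, 0, 0, 0, -38, 0, 0, 0, 0, 0, 0, -48, 0, 0, 0, 0, 0, 0, -52, 0, 0, 0, 0, 0, 0, -55, 0, 0, 0, 0, 0, 0, -58, 0, 0, 0, 0, 0, 0, -61, 0, 0, 0, 0, 0, 0, -61, 0, 0, 0, 0]'

```text
time_s: 2.82
position: [0.5193, -0.132, 0.0998]
eef_rot: [59.9, 90.0, -20.5]
force: [-3.5, 1.3, 6.0]
opening: 0.0004
```

Request:
servo_tool --deltas '[0, 0, -3, 0, 0, 0, 0, 0, 0, -6, 0, 0, 0, 0, 0, 0, -7.5, 0, 0, 0, 0, 0, 0, -7.5, 0, 0, 0, 0]'

```text
time_s: 3.32
position: [0.52, -0.1319, 0.0929]
eef_rot: [69.0, 89.9, -11.3]
force: [-3.0, 0.9, 8.7]
opening: 0.0
```

Request:
servo_tool --deltas '[-0.4, 2.5, 0, 0, 0, 0, 0, -0.8, 4.9, 0, 0, 0, 0, 0, -1.3, 7.4, 0, 0, 0, 0, 0, -1.7, 9.9, 0, 0, 0, 0, 0, -2.1, 12.3, 0, 0, 0, 0, 0, -2.5, 14.8, 0, 0, 0, 0, 0, -2.9, 17.3, 0, 0, 0, 0, 0, -3.4, 19.7, 0, 0, 0, 0, 0]'

```text
time_s: 4.32
position: [0.5173, -0.1154, 0.0936]
eef_rot: [39.7, 89.7, -40.8]
force: [-0.4, -7.2, 9.0]
opening: -0.0002
```

Request:
servo_tool --deltas '[-0.4, 2.5, 0, 0, 0, 0, 0, -0.8, 4.9, 0, 0, 0, 0, 0, -1.3, 7.4, 0, 0, 0, 0, 0, -1.7, 9.9, 0, 0, 0, 0, 0, -2.1, 12.3, 0, 0, 0, 0, 0, -2.5, 14.8, 0, 0, 0, 0, 0, -2.9, 17.3, 0, 0, 0, 0, 0, -3.4, 19.7, 0, 0, 0, 0, 0]'

```text
time_s: 5.32
position: [0.5139, -0.0956, 0.0935]
eef_rot: [39.8, 89.7, -40.7]
force: [0.3, -7.5, 9.0]
opening: -0.0
```

```bash
python3 - <<'E'
from h import *
from cell import robot,optics
p,d=optics.get_image('top');m=optics.camera_model('top')
np.savez('top2.npz',p=p,d=d,**m)
cv2.imwrite('pics/t2.png',cv2.resize(p[135:210,300:420,::-1],None,fx=6.5,fy=6.5,interpolation=cv2.INTER_CUBIC))
t=load('top2.npz');X=cloud(t).reshape(-1,3)*1000
ex=np.array([-.1685,.9857,0]);ey=np.array([-.9857,-.1685,0])
v=X@ey;u=X@ex
for v0,v1 in((-625,-590),(-590,-550)):
    m=(v>v0)&(v<v1)&(X[:,2]>70)&(X[:,2]<88)&(u>-200)&(u<-60)
    h,e=np.histogram(u[m],np.arange(-200,-60,2)); print([(int(a),int(b)) for a,b in zip(e,h) if b])
E
```

```text
[(-184, 2), (-182, 2), (-180, 3), (-178, 4), (-176, 4), (-174, 4), (-172, 4), (-170, 4), (-168, 2), (-164, 5), (-162, 6), (-160, 7), (-158, 8), (-156, 6), (-154, 6), (-152, 6), (-150, 7), (-148, 6), (-146, 6), (-134, 2), (-132, 9), (-130, 6), (-128, 10), (-126, 7), (-124, 8), (-122, 9), (-120, 5), (-118, 9), (-116, 8), (-114, 9), (-112, 9), (-110, 9), (-108, 7), (-106, 10), (-104, 6), (-102, 7), (-100, 9), (-98, 8), (-96, 8), (-94, 9), (-92, 9), (-90, 8), (-88, 8), (-66, 2), (-64, 6)]
[(-174, 4), (-172, 5), (-170, 4), (-168, 6), (-164, 4), (-162, 8), (-160, 9), (-158, 11), (-156, 10), (-154, 10), (-152, 9), (-150, 10), (-148, 12), (-146, 6), (-132, 1), (-130, 9), (-128, 10), (-126, 9), (-124, 11), (-122, 9), (-120, 7), (-118, 10), (-116, 9), (-114, 9), (-112, 10), (-110, 10), (-108, 11), (-106, 8), (-104, 10), (-102, 10), (-100, 9), (-98, 8), (-96, 11), (-94, 10), (-92, 8), (-90, 11), (-88, 10), (-86, 9), (-84, 1), (-66, 2), (-64, 10)]
```

View pics/t2.png

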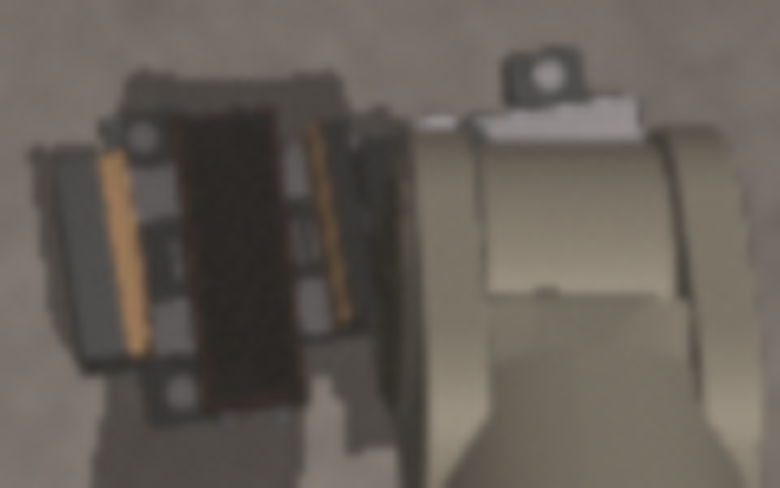

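The jaw face is at u≈-144.5, about 11 mm short of the wagon, with about 33 mm to go until the wagon is snug.

Request:
servo_tool --deltas '[-0.3, 2, 0, 0, 0, 0, 0, -0.7, 3.9, 0, 0, 0, 0, 0, -1, 5.9, 0, 0, 0, 0, 0, -1.3, 7.9, 0, 0, 0, 0, 0, -1.6, 9.4, 0, 0, 0, 0, 0, -1.8, 10.8, 0, 0, 0, 0, 0, -2.1, 12.3, 0, 0, 0, 0, 0, -2.4, 13.8, 0, 0, 0, 0, 0, -2.6, 15.3, 0, 0, 0, 0, 0, -2.9, 16.8, 0, 0, 0, 0, 0]'

```text
time_s: 6.62
position: [0.5111, -0.079, 0.0935]
eef_rot: [39.0, 89.7, -41.5]
force: [-0.4, -8.8, 8.7]
opening: 0.0002
```

Request:
servo_tool --deltas '[-0.2, 1.3, 0, 0, 0, 0, 0, -0.4, 2.6, 0, 0, 0, 0, 0, -0.7, 3.9, 0, 0, 0, 0, 0, -0.9, 5.2, 0, 0, 0, 0, 0, -1.1, 6.5, 0, 0, 0, 0, 0, -1.3, 7.8, 0, 0, 0, 0, 0, -1.6, 9.1, 0, 0, 0, 0, 0, -1.7, 10, 0, 0, 0, 0, 0]'

```text
time_s: 7.62
position: [0.5094, -0.0692, 0.0935]
eef_rot: [37.8, 89.7, -42.7]
force: [-0.7, -8.9, 8.6]
opening: -0.0001
```

Request:
servo_tool --deltas '[-0.1, 0.7, 0, 0, 0, 0, 0, -0.2, 1.4, 0, 0, 0, 0, 0, -0.4, 2.1, 0, 0, 0, 0, 0]'

```text
time_s: 8.0
position: [0.509, -0.0671, 0.0935]
eef_rot: [37.9, 89.7, -42.6]
force: [0.5, -8.9, 8.3]
opening: -0.0002
```

Request:
servo_tool --deltas '[-0.1, 0.7, 0, 0, 0, 0, 0, -0.2, 1.4, 0, 0, 0, 0, 0]'

```text
time_s: 8.25
position: [0.5087, -0.0657, 0.0934]
eef_rot: [37.4, 89.7, -43.1]
force: [-1.5, -9.1, 9.0]
opening: 0.0002
```

Request:
servo_tool --deltas '[-0.1, 0.7, 0, 0, 0, 0, 0, -0.2, 1.4, 0, 0, 0, 0, 0]'

```text
time_s: 8.5
position: [0.5085, -0.0644, 0.0934]
eef_rot: [36.4, 89.7, -44.1]
force: [0.2, -9.3, 7.7]
opening: 0.0002
```

Request:
servo_tool --deltas '[-0.1, 0.7, 0, 0, 0, 0, 0, -0.2, 1.4, 0, 0, 0, 0, 0]'

```text
time_s: 8.75
position: [0.5082, -0.0629, 0.0934]
eef_rot: [36.1, 89.7, -44.4]
force: [-0.8, -8.6, 9.0]
opening: -0.0001
```

Request:
servo_tool --deltas '[-0.1, 0.6, 0, 0, 0, 0, 0, -0.2, 1.2, 0, 0, 0, 0, 0]'

```text
time_s: 9.0
position: [0.5081, -0.0617, 0.0934]
eef_rot: [36.3, 89.7, -44.2]
force: [-0.5, -10.0, 8.9]
opening: 0.0
```

Request:
servo_tool --deltas '[-0.1, 0.6, 0, 0, 0, 0, 0, -0.2, 1.2, 0, 0, 0, 0, 0]'

```text
time_s: 9.25
position: [0.508, -0.0614, 0.0935]
eef_rot: [32.4, 89.6, -48.2]
force: [0.4, -12.6, 8.1]
opening: -0.0
```

Request:
servo_tool --deltas '[-0.1, 0.6, 0, 0, 0, 0, 0]'

```text
time_s: 9.38
position: [0.508, -0.0613, 0.0935]
eef_rot: [30.9, 89.6, -49.7]
force: [0.8, -14.2, 9.2]
opening: 0.0003
```

The push rose from 9 to 14 N and the motion stalled, so the wagon is home. I'll let the lever come up and then retract.

Request:
servo_tool --deltas '[0, 0, 3, 0, 0, 0, 0, 0, 0, 7, 0, 0, 0, 0, 0, 0, 11, 0, 0, 0, 0, 0, -1.5, 14, 0, 0, 0, 0, 0, -3, 17, 0, 0, 0, 0, 1, -6, 25, 0, 0, 0, 0, 1, -8, 45, 0, 0, 0, 0, 1, -8, 65, 0, 0, 0, 0, 1, -8, 65, 0, 0, 0, 0]'

```text
time_s: 10.5
position: [0.5083, -0.0643, 0.1584]
eef_rot: [74.3, 89.8, -5.9]
force: [0.3, 0.1, -0.3]
opening: -0.0003
```

```bash
python3 - <<'E'
from h import *
from cell import robot,optics
s=robot.observe();print(s['time_s'],s['position'],s['force'])
m=optics.camera_model('wrist');p,d=optics.get_image('wrist')
cv2.imwrite('pics/w3.png',p[:,:,::-1]);np.savez('w3.npz',p=p,d=d,**m)
m=optics.camera_model('top');p,d=optics.get_image('top');np.savez('top3.npz',p=p,d=d,**m)
cv2.imwrite('pics/t3.png',cv2.resize(p[135:210,300:420,::-1],None,fx=6.5,fy=6.5,interpolation=cv2.INTER_CUBIC))
m=optics.camera_model('scene');p,d=optics.get_image('scene');np.savez('scene3.npz',p=p,d=d,**m)
cv2.imwrite('pics/s3.png',cv2.resize(p[140:290,200:400,::-1],None,fx=4,fy=4,interpolation=cv2.INTER_CUBIC))
E
```

```text
10.5 [ 0.50825808 -0.06428367  0.15839333] [ 0.30305846  0.13061318 -0.31443099]
```

View pics/w3.png

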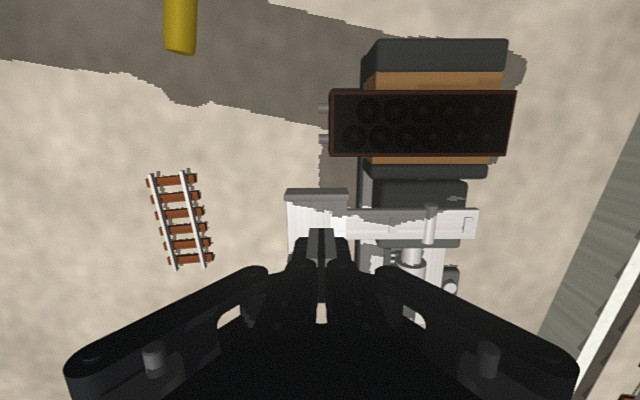

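View pics/s3.png

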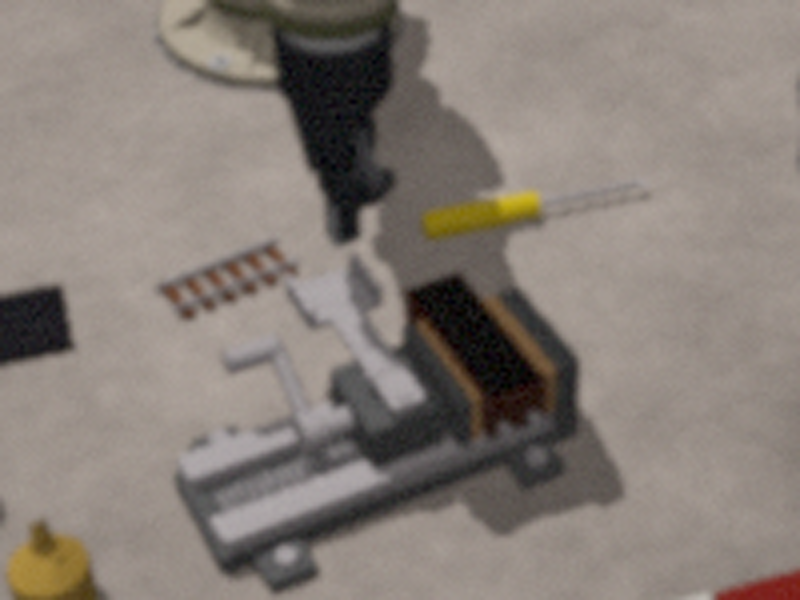

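View pics/t3.png

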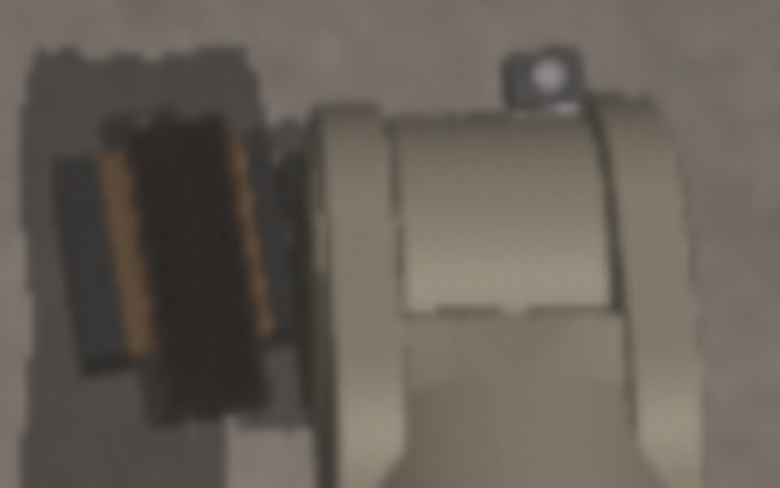

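The wagon is snug and square between both liners and the lever is up. Next I'll measure the grip and the jaw from the depth images.

```bash
python3 - <<'E'
from h import *
ex=np.array([-.1685,.9857,0]);ey=np.array([-.9857,-.1685,0])
for f in('scene0.npz','scene3.npz'):
    z=load(f);X=cloud(z).reshape(-1,3)*1000;
    g=np.array([560,-200,90.]) + (0 if f[5]=='0' else 59)*ex
    m=(np.abs((X-g)@ex)<45)&(np.abs((X-g)@ey)<16)&(np.abs(X[:,2]-90)<12)
    P=X[m];u=P@ex;h,e=np.histogram(u,np.arange(u.min(),u.max()+3,3));print(f,[(int(a),int(b)) for a,b in zip(e,h)])
    print(np.median(P,0),np.median(P@ey), (P@ey).min(),(P@ey).max(),P[:,2].max())
    print('proj g',proj(z,g/1000))
t=load('top3.npz');X=cloud(t).reshape(-1,3)*1000;v=X@ey;u=X@ex
m=(v>-625)&(v<-550)&(X[:,2]>72)&(u>-140)&(u<-30)
h,e=np.histogram(u[m],np.arange(-140,-30,2)); print([(int(a),int(b)) for a,b in zip(e,h) if b])
E
```

```text
scene0.npz [(-311, 11), (-308, 6), (-305, 8), (-302, 7), (-299, 8), (-296, 5), (-293, 9), (-290, 7), (-287, 8), (-284, 8), (-281, 12), (-278, 11), (-275, 10), (-272, 7)]
[ 562.43601122 -196.77110721   92.6884601 ] -520.5915461248746 -533.6213192056952 -508.93232516641956 99.53014223209395
proj g [242.36727491 235.45957838]
scene3.npz [(-252, 12), (-249, 8), (-246, 6), (-243, 8), (-240, 6), (-237, 9), (-234, 7), (-231, 4), (-228, 10), (-225, 5), (-222, 12), (-219, 12), (-216, 9), (-213, 6)]
[ 553.3823269  -139.34863105   92.73417653] -521.3478437298733 -534.270024072372 -507.099737264134 98.80422308725436
proj g [263.01944981 228.34936484]
[(-140, 1), (-138, 1), (-136, 1), (-134, 2), (-132, 1), (-130, 1), (-128, 18), (-126, 14), (-124, 18), (-122, 16), (-120, 18), (-118, 14), (-116, 16), (-114, 18), (-112, 14), (-110, 19), (-108, 16), (-106, 17), (-104, 20), (-102, 17), (-100, 16), (-98, 20), (-96, 18), (-94, 17), (-92, 19), (-90, 21), (-88, 17), (-86, 20), (-84, 16), (-82, 19), (-80, 18), (-78, 17), (-76, 20), (-74, 18), (-72, 20), (-70, 17), (-68, 19), (-66, 19), (-64, 16), (-62, 16), (-60, 16), (-58, 17), (-56, 16), (-54, 15), (-52, 15), (-50, 15), (-48, 16), (-46, 15), (-44, 15), (-42, 19), (-40, 17), (-38, 16), (-36, 17), (-34, 18)]
```

Request:
servo_tool --deltas '[13, -26, 0, 0, 0, 0, 0, 26, -53, 0, 0, 0, 0, 0, 38.6, -78.6, 0, 0, 0, 0, 0, 38.6, -78.6, -10, 0, 0, 0, 0, 38.6, -78.6, -25, 0, 0, 0, 0, 38.6, -78.6, -35, 0, 0, 0, 0, 38.6, -78.6, -38, 0, 0, 0, 0, 38.6, -78.6, -38, 0, 0, 0, 0]'

```text
time_s: 11.65
position: [0.5457, -0.1427, 0.1187]
eef_rot: [-131.3, 90.0, 148.4]
force: [-0.5, -0.3, 0.1]
opening: -0.0
```

```bash
python3 - <<'E'
from h import *
from cell import robot,optics
s=robot.observe();print(s['time_s'],s['position'],s['force'])
p=s['position']*1000; print(p@[-.1685,.9857,0],p@[-.9857,-.1685,0])
p,d=optics.get_image('scene')
cv2.imwrite('pics/s4.png',cv2.resize(p[160:280,200:360,::-1],None,fx=5,fy=5,interpolation=cv2.INTER_CUBIC))
E
```

```text
11.65 [ 0.54565349 -0.14270415  0.11871125] [-0.54711854 -0.30248379  0.09112367]
-232.60609426444924 -513.8049977719866
```

View pics/s4.png

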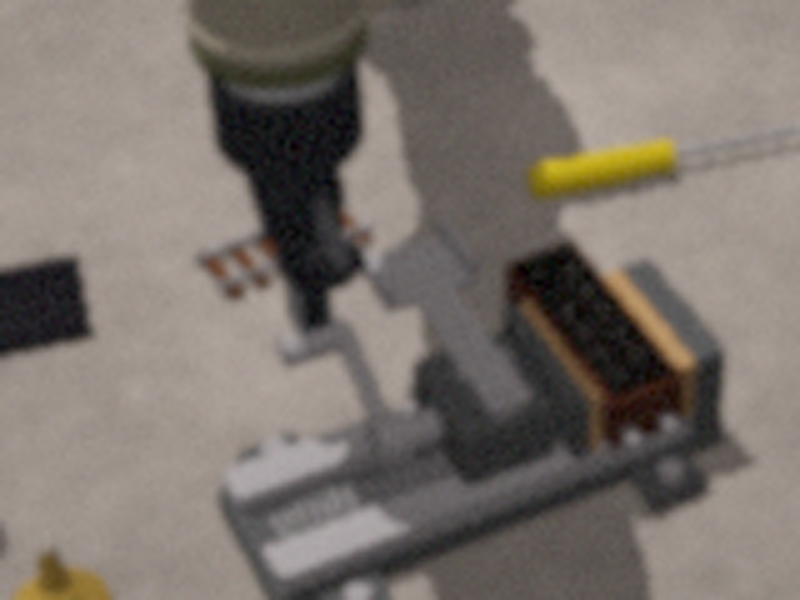

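The tip is just above the sleeve. I'll press down gently.

Request:
servo_tool --deltas '[0, 0, -2, 0, 0, 0, 0, 0, 0, -4, 0, 0, 0, 0, 0, 0, -6, 0, 0, 0, 0, 0, 0, -7, 0, 0, 0, 0]'

```text
time_s: 12.2
position: [0.5461, -0.1433, 0.1123]
eef_rot: [61.4, 89.9, -18.9]
force: [-1.1, 0.4, 5.1]
opening: -0.0
```

Request:
servo_tool --deltas '[0, 0, -1, 0, 0, 0, 0, 0, 0, -2, 0, 0, 0, 0]'

```text
time_s: 12.45
position: [0.5462, -0.1434, 0.1103]
eef_rot: [58.9, 89.9, -21.5]
force: [-0.6, -0.2, 5.9]
opening: -0.0002
```

Request:
servo_tool --deltas '[0, 0, -1, 0, 0, 0, 0]'

```text
time_s: 12.58
position: [0.5462, -0.1434, 0.1094]
eef_rot: [59.8, 89.9, -20.5]
force: [-0.0, -0.6, 6.0]
opening: -0.0002
```

Request:
servo_tool --deltas '[0, 0, -1, 0, 0, 0, 0]'

```text
time_s: 12.7
position: [0.5462, -0.1434, 0.1083]
eef_rot: [58.5, 89.9, -21.9]
force: [-0.1, 0.2, 5.7]
opening: -0.0001
```

Request:
servo_tool --deltas '[0, 0, -1, 0, 0, 0, 0]'

```text
time_s: 12.82
position: [0.5463, -0.1434, 0.1074]
eef_rot: [58.4, 89.9, -21.9]
force: [-0.4, -0.7, 6.2]
opening: 0.0003
```

Request:
servo_tool --deltas '[0, 0, -1, 0, 0, 0, 0, 0, 0, -2, 0, 0, 0, 0]'

```text
time_s: 13.08
position: [0.5463, -0.1435, 0.1055]
eef_rot: [56.1, 89.9, -24.2]
force: [0.5, -0.4, 6.2]
opening: -0.0002
```

Request:
servo_tool --deltas '[0, 0, -1, 0, 0, 0, 0]'

```text
time_s: 13.2
position: [0.5463, -0.1435, 0.1045]
eef_rot: [56.0, 89.9, -24.3]
force: [0.4, -1.1, 7.1]
opening: 0.0002
```

Request:
servo_tool --deltas '[0, 0, -1, 0, 0, 0, 0]'

```text
time_s: 13.32
position: [0.5464, -0.1435, 0.1035]
eef_rot: [56.7, 89.9, -23.6]
force: [-0.2, -1.3, 6.6]
opening: 0.0001
```

Request:
servo_tool --deltas '[0, 0, 0, 0, 0, 0, 0]'

```text
time_s: 13.45
position: [0.5463, -0.1436, 0.1034]
eef_rot: [55.9, 89.9, -24.4]
force: [-0.3, -0.8, 5.2]
opening: 0.0005
```

Request:
servo_tool --deltas '[0, 0, -1, 0, 0, 0, 0]'

```text
time_s: 13.58
position: [0.5464, -0.1436, 0.1026]
eef_rot: [56.1, 89.9, -24.2]
force: [-0.4, -0.8, 7.8]
opening: -0.0
```

Request:
servo_tool --deltas '[0, 0, 0, 0, 0, 0, 0]'

```text
time_s: 13.7
position: [0.5464, -0.1435, 0.1025]
eef_rot: [56.3, 89.9, -24.0]
force: [-0.1, -1.9, 6.1]
opening: 0.0003
```

The moving readings average about 7 N, which means roughly 55 N of clamping. I'll lift off and check.

Request:
servo_tool --deltas '[0, 0, 10, 0, 0, 0, 0, 0, 0, 30, 0, 0, 0, 0, -20, -10, 70, 0, 0, 0, 0, -50, -40, 110, 0, 0, 0, 0, -60, -90, 130, 0, 0, 0, 0, -60, -140, 140, 0, 0, 0, 0, -60, -190, 140, 0, 0, 0, 0, -60, -230, 140, 0, 0, 0, 0, -60, -230, 140, 0, 0, 0, 0]'

```text
time_s: 14.82
position: [0.4837, -0.3769, 0.241]
eef_rot: [-94.8, 89.9, -175.4]
force: [0.3, 0.7, -0.5]
opening: 0.0
```

```bash
python3 - <<'E'
from h import *
from cell import robot,optics
s=robot.observe();print(s['time_s'],s['position'],s['force'])
p,d=optics.get_image('scene')
cv2.imwrite('pics/s5.png',cv2.resize(p[160:280,200:360,::-1],None,fx=5,fy=5,interpolation=cv2.INTER_CUBIC))
p,d=optics.get_image('top');m=optics.camera_model('top');np.savez('top5.npz',p=p,d=d,**m)
cv2.imwrite('pics/t5.png',cv2.resize(p[135:210,290:410,::-1],None,fx=6.5,fy=6.5,interpolation=cv2.INTER_CUBIC))
t=load('top5.npz');X=cloud(t).reshape(-1,3)*1000
ex=np.array([-.1685,.9857,0]);ey=np.array([-.9857,-.1685,0]);u=X@ex;v=X@ey
m=(abs(u+233)<14)&(abs(v+515)<14)&(X[:,2]>60);print('grip',np.median(X[m],0),np.median(v[m]),np.percentile(X[m][:,2],90))
m=(abs(u+161)<18)&(abs(v+489)<18)&(X[:,2]>50);print('pad z',np.median(X[m],0))
E
```

```text
14.825 [ 0.48373664 -0.37694677  0.24095151] [ 0.29571543  0.69910875 -0.49266235]
grip [ 543.77964113 -142.78522836   80.82897918] -511.20114963436964 84.44513255474584
pad z [508.24439297 -76.86364919  89.43487356]
```

View pics/s5.png

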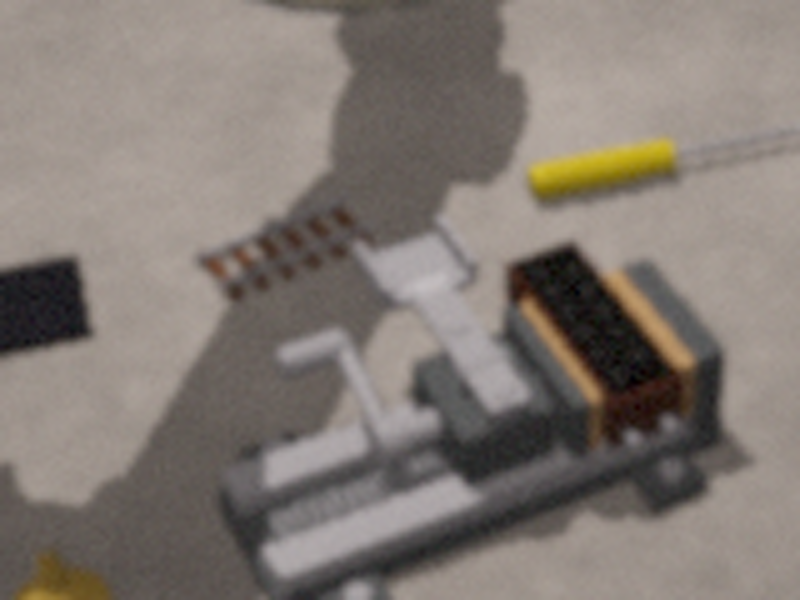

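View pics/t5.png

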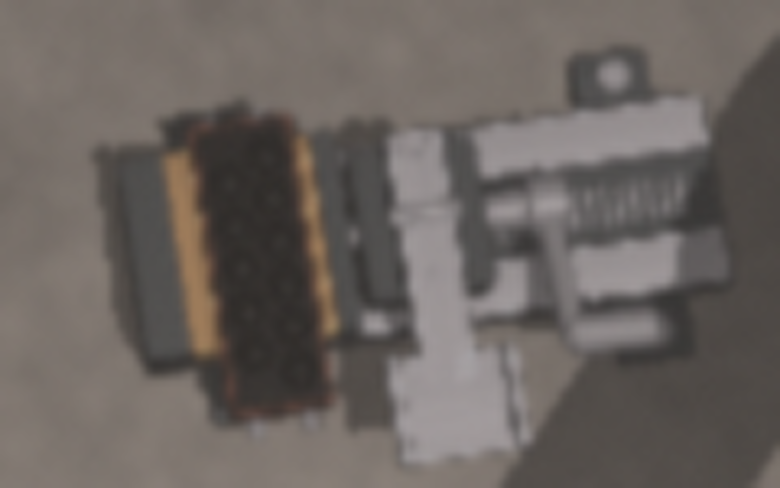

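```bash
python3 -c "
from cell import order;print(order.sign_off())"
```

```text
the job is handed in; nothing more can be done
None
```

The wagon is clamped in the vise at an estimated 55 N, inside the 30–90 N window, and I handed the job in at about 15 s of the 45 s allowed.

- **Sliding the jaw:** I pressed the lever pad down 15 mm with the closed fingers and slid the carriage about 59 mm. The push then rose from 9 N to 14 N and the motion stalled. That puts roughly 5 N on the wagon, under the 15 N damage limit. I then let the lever come up.
- **Tightening:** I pressed the crank grip down about 12.5 mm (about 0.2 rad) until it took about 7 N. Then I lifted clear.

**Last checks:**
- The lever pad is back at 89.4 mm, its full "up" height.
- The wagon sits square between both liners.
- The arm is clear of everything, with only noise left on the force reading.
- The nearby track and screwdriver look unmoved. I did not re-measure the other bystanders, but the arm touched only the lever pad and the crank grip.

**Disagreement:** single force readings on the crank scattered between 5.2 and 7.8 N near the end. The lowest readings came while the arm was holding still. The 55 N figure is therefore an average, but the crank's travel also gives about 54 N.

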